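# Third hand at the filter turret

### The job

Turn the filter turret's knob anticlockwise by one click, so that its empty station stands at the loading shoe. Then slide the loose filter cube, blue window facing outwards, in over the shoe into the empty station against the sprung ejector, and finish while gripping it and pressing it in with a steady push of about 10 N (6 to 16 N), without letting go, so that I can tighten its clamping screw. Never ram it with more than 30 N, and leave the oil bottle, the green-ringed objective and the slide mailer where they are.

Things in the scene. Friction and masses are not known exactly. Their poses are not given: they have to be found in the camera images.
- turret: microscope filter turret on an aluminium plate 184 x 184 x 8 mm, fixed; origin at the centre of its underside, under the turning axis. A disc of 153 mm diameter turns on it: five stations 72 deg apart, three with black cubes (tops 38 mm above the station floors), one with a low grey plug, one empty. Station floors are 26 mm above the worktop. The loading shoe lies on its -x side
- carousel (a joint): turn of disc and knob about the vertical axis, rad, positive anticlockwise from above, no end stops; 0 +- 0.1 at the start. A sprung ball in the rim clicks between pairs of pins every 1.257 rad (0, 1.257, ...): it snaps in when released within 0.1 of a click, turns freely between, and needs about 0.2 N m to leave one. At 1.257 the empty station faces the loading shoe
- knob (a point): middle of the knob's grip bar, on the turning axis, 80.5 mm above the worktop: black bar 13 mm thick, 44 mm long, 23 mm tall (this point is half way up) on a disc of 45 mm diameter. Axes turn with it: the bar is long along y, thin along x. Its foot is 6 mm above the tops of the cubes in the stations
- station (a point): on the floor of the empty station, 52 mm from the axis: there the centre of the cube's underside comes under a 10 N push. Axes turn with the disc: +x inwards to the axis, mouth at -x, y across. Rails run 36 to 71 mm from the axis; the foot goes between them (42 mm) and under their lips (37 mm apart, underside 6.6 mm, top 9 mm above the floor, screws to 12 mm), so slide it in level from the mouth
- ejector (a joint): travel of the sprung black rubber ejector pad at the inner end of the empty station, m: 0 free, grows as the cube presses it towards the axis, stop at 0.009. Its spring pushes back with 2 N plus 2 N per mm, so 0.004 is 10 N
- ejector_face (a point): middle of the ejector pad's outer face (26 mm wide, 14 mm tall), 38 mm from the turning axis when free and 18 mm above the station floor. Axes as of the station. The cube meets it when its centre is 56 mm from the axis
- filter_cube: loose black filter cube standing on the worktop, about 0.09 kg; origin at the centre of its underside, z up. Body 36 mm (x) by 34 mm (y), 38 mm tall, on a dovetail foot 36 mm (x) by 40 mm (y) and 4 mm thick, which is part of the height. The blue front window is on its -x face, a purple window on its top; the plain black sides to grip are its +y and -y faces, 34 mm apart, above the foot
- window (a point): middle of the cube's blue front window, on its -x face, 21 mm above its underside
- oil_bottle: small brown oil bottle, 25 x 25 x 62 mm, a bystander; origin at the centre of its underside. Behind it stands the solid grey lamp controller, 154 mm tall, from y 0.09 to 0.24 and from x 0.54 back: pass in front of it or over it
- objective_20x: white objective with a green ring, 26 x 26 x 46 mm, a bystander; origin at the centre of its underside. The tall microscope stands to its right, from x 0.50 back
- mailer: white slide mailer, 75 x 99 x 32 mm, a bystander; origin at the centre of its underside
- shoe (a point): on top of the steel loading shoe, 105 mm from the axis, axes as the turret's (-x outwards). Fixed flat ledge, 66 mm wide (y), 78 to 129 mm from the axis, its top level with the station floors. Two flared guides 6 mm high stand on it 79 to 98 mm from the axis, 43 mm apart near the disc, 57 mm apart outside; a cube may be set down between or outside them and slid inwards
Mind the look-alikes: they are no part of the job. Of the things that look like the filter_cube, the smaller one is meant.

How it is judged:
By the outcome, as a careful person would: the job done as asked, in the order asked, and still so for the second after the job is handed in, while the arm keeps its last pose, push and grip.
It also fails if it takes over 58 s, if anything falls off the work surface, if the arm or the gripper's body presses on something with over 40 N, if the wrist force passes 120 N, or if a joint passes its speed limit or range.

### The arm

A 6-joint arm with a two-finger parallel gripper is mounted at the origin on a cart in front of the work surface, level with it; the furniture and walls round the work are solid. World frame = base frame: x ahead of the robot, y to its left, z up, the work surface at z = 0. Lengths are in mm, angles in rad, forces in N, time in s.
With the tool pointing down it reaches from about 400 to 925 mm from the base axis. Payload 12.5 kg.
Tool frame: the origin (TCP) lies midway between the tips of the shut fingers; the grasp point (between the pads) lies 19 mm behind it; z points along the fingers, y is the line along which they close (so a half turn about z gives the same grasp; the last joint's range is limited). The gripper opens to 95 mm and grips with 3 to 60 N. Pads are 20 mm wide; open, the fingers measure 119 mm over their backs; the gripper's body (75 mm by 180 mm) begins 59 mm behind the grasp point.
Start: joints at [1.17, 0.491, 1.559, -0, 1.092, -0.106], TCP at [181.576, 598.061, 214.661] pointing down, gripper open.
Joint ranges: [-3.1, 3.1], [-0.84, 2.19], [0.05, 2.79], [-1.13, 4.28], [0.06, 2.93], [-2.69, 2.69]. Speed limits (rad/s): [2.22, 2.22, 2.79, 3.14, 3.14, 3.14].

### API

Orientations are given as [roll, pitch, yaw] about the fixed x, y, z axes, in that order (R = Rz(yaw) Ry(pitch) Rx(roll)).
In Python, from cell import * gives the robot as it stands. The module is installed in compiled form; this text tells all that it offers.
- The arm moves only by the tool arm_command, never from a script. Its arguments are lists of equal length, an entry for each row: "delta_pos": the shift along the world's x, y, z in units of 250 mm (1.0 is 250 mm), a list of three; "delta_rot": the turn, a rotation vector about the world's x, y, z in units of 90 degrees (1.0 is 90 degrees), a list of three; "claw": the closure, from 0 (fully open) to 1 (shut). In form: {"delta_pos": [[tx, ty, tz], ...], "delta_rot": [[wx, wy, wz], ...], "claw": [claw, ...]}. A call has exactly 5 rows; each row is the pose to reach, as a shift and turn from the pose commanded when the call began; what a row does not reach only later rows make up. A row lasts 1/12 s, in which the tool goes at most 41.7 mm and 7.16 degrees, less where a joint would pass 70% of its speed; a pose out of reach is approached as far as the arm can. A call with a number of a shift or a turn outside -1 to 1 is refused whole. A call with a gripper value outside its range is refused whole. The fingers move at their own pace and stop on an object; the grip force is fixed at half the most. Time passes only in rows, so rows that repeat a pose let the fingers close, or fill a call up. It gives the time, the measured TCP pose, the force, the opening and the grip force at its end, in the units of the state.
- state(): the state, without advancing time (a new reading comes with each control period).
- read_camera(name): name is "scene" or "top" or "wrist"; returns the picture (384x512x3 uint8, red, green, blue); there is no depth.
- calibration(name): a dict with "camera_matrix" (3x3 intrinsics, pixels), "T" (4x4, takes a point from camera to world coordinates). Camera axes: x right, y down, z forward; pixel columns grow to the right and rows downward; lengths in mm; the calibration is good to about 2 mm. The wrist camera is an equidistant fisheye: a pixel r from the principal point sees the ray r / f radians off the axis. A picture is of the moment at which its call begins: read the wrist's pose just before it. calibration takes no time and is no camera call; for the wrist camera it gives the pose at the moment of the call.
- job_done(): hands the job in; it is judged then, once.
The state is a dict: "t": time; "joints": joint angles; "qvel": joint speeds; "tau": joint torques, N m; "eef_pos": TCP position; "tcp_rot": TCP orientation; "ft_force": force on the tool from outside, world axes, zero at the start; "moment": the same for the moment, N m; "opening": opening from 0.0 (shut) to 1.0 (fully open); "grip_force": force on a finger pad.
Only numpy, scipy, OpenCV 4.12 (cv2) and the standard library are available. Lean on these libraries where they do the work, as an engineer would, in place of code of your own. Each camera call takes 0.05 s, during which the arm holds its last target. There are 200 camera calls.

## Working session

There is one attempt and no reset: what is moved stays moved. The work goes in short steps, Python scripts to look and compute and a tool call to move; the robot and the scene stay as the last step left them, time stands still between calls to the robot, and variables do not carry over. Pictures are saved under pics/ and viewed, at most 12 in all, crops included, and the job is handed in when it is done.

Besides the shell and the picture viewer there is one more tool, called after "Call:" as name(argument=value, ...) on one line, values as JSON. arm_command: Moves the arm, as the interface text tells. Shifts and turns lie within -1 to 1; 1 stands for 250 mm of shift or 90 degrees of turn. Its arguments: {"type":"object","properties":{"delta_pos":{"type":"array"},"delta_rot":{"type":"array"},"claw":{"type":"array"}},"required":["delta_pos","delta_rot","claw"]}

```bash
mkdir -p pics
cat > h.py <<'E'
from cell import *
import numpy as np, cv2
def ray(name,uv,cal=None):
    c=cal or calibration(name); K=np.array(c["camera_matrix"]);T=np.array(c["T"])
    x=(uv[0]-K[0,2])/K[0,0]; y=(uv[1]-K[1,2])/K[1,1]
    if name=="wrist":
        r=np.hypot(x,y); d=np.array([x/r*np.sin(r),y/r*np.sin(r),np.cos(r)]) if r>0 else np.array([0,0,1.])
    else: d=np.array([x,y,1.])
    return T[:3,3],T[:3,:3]@d
def onz(name,uv,z,cal=None):
    o,d=ray(name,uv,cal); return o+d*(z-o[2])/d[2]
def proj(name,p,cal=None):
    c=cal or calibration(name); K=np.array(c["camera_matrix"]);T=np.array(c["T"])
    q=T[:3,:3].T@(np.array(p)-T[:3,3])
    if name=="wrist":
        th=np.arctan2(np.hypot(q[0],q[1]),q[2]); v=q[:2]/np.hypot(q[0],q[1])*th
    else: v=q[:2]/q[2]
    return np.array([K[0,0]*v[0]+K[0,2],K[1,1]*v[1]+K[1,2]])
def snap(name,fn): 
    im=read_camera(name); cv2.imwrite("pics/"+fn,im[:,:,::-1]); return im
E
python3 - <<'E'
from h import *
np.set_printoptions(precision=1,suppress=True)
print(state())
for n in ("scene","top","wrist"):
    c=calibration(n); print(n,c["camera_matrix"],c["T"]); snap(n,n+"0.png")
a=[cv2.imread(f"pics/{n}0.png") for n in("scene","top")]
b=np.hstack(a); cv2.imwrite("pics/both.png",cv2.resize(b,(800,300)))
E
```

```text
{'t': 0.0, 'joints': array([ 1.2,  0.5,  1.6, -0. ,  1.1, -0.1]), 'qvel': array([-0.,  0., -0., -0.,  0.,  0.]), 'tau': array([ -0. , -61.3, -25.8,   0.1,   0. ,  -0. ]), 'eef_pos': array([181.5, 597.8, 214.1]), 'tcp_rot': array([-3.1, -0. ,  2.8]), 'ft_force': array([ 0.2, -0.2, -0.9]), 'moment': array([-0.1, -0.1, -0.1]), 'grip_force': 0.0, 'opening': 0.9993626758318931}
scene [[421.3   0.  258. ]
 [  0.  421.3 199.5]
 [  0.    0.    1. ]] [[   0.6   -0.5    0.6 -269.7]
 [  -0.8   -0.4    0.5 -552.6]
 [  -0.    -0.7   -0.7  928.5]
 [   0.     0.     0.     1. ]]
top [[353.7   0.  260.5]
 [  0.  353.7 193.7]
 [  0.    0.    1. ]] [[  -0.    -1.     0.1  419.1]
 [  -1.     0.     0.    56.9]
 [  -0.    -0.1   -1.  1317.2]
 [   0.     0.     0.     1. ]]
wrist [[297.3   0.  258.9]
 [  0.  297.3 193.4]
 [  0.    0.    1. ]] [[  0.3   0.9   0.2 113.6]
 [  1.   -0.3  -0.1 619.4]
 [ -0.    0.3  -1.  384.6]
 [  0.    0.    0.    1. ]]
```

View pics/top0.png

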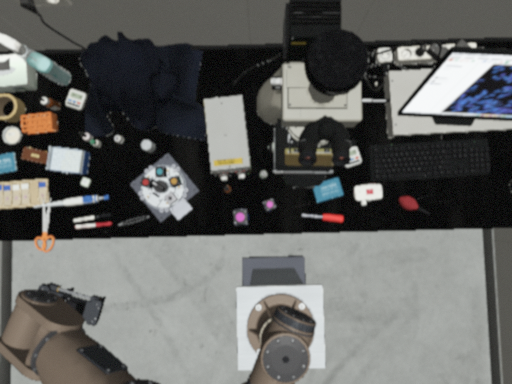

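View pics/scene0.png

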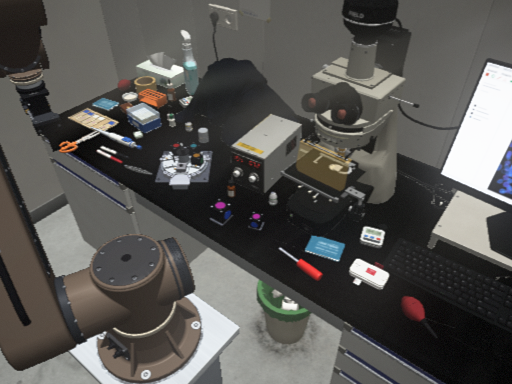

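The top picture shows the turret at about (165,187) with its shoe at (181,208), lower right. There are two purple-topped cubes: top (240,216), scene (221,207), which is larger, and top (269,204), scene (257,217), which is smaller. The smaller one fits the description, and I'll confirm it with an enlarged crop.

Run:
```python
from h import *
np.set_printoptions(precision=1,suppress=True)
s=cv2.imread("pics/scene0.png");t=cv2.imread("pics/top0.png")
A=cv2.resize(s[190:240,195:275],(800,500)[:2] if 0 else (480,300),interpolation=cv2.INTER_CUBIC)
B=cv2.resize(t[145:230,120:205],(300,300),interpolation=cv2.INTER_CUBIC)
C=cv2.resize(s[135:195,145:225],(400,300),interpolation=cv2.INTER_CUBIC)
D=cv2.resize(t[185:235,220:286],(396,300),interpolation=cv2.INTER_CUBIC)
cv2.imwrite("pics/crop1.png",np.vstack([np.hstack([A,B]),np.hstack([C,D[:,:380]])]))
for n,im in(("top",t),("scene",s)):
    hsv=cv2.cvtColor(im,cv2.COLOR_BGR2HSV)
    for nm,lo,hi in(("purple",(140,80,80),(170,255,255)),("blue",(105,100,40),(130,255,255))):
        m=cv2.inRange(hsv,lo,hi); k,l,st,c=cv2.connectedComponentsWithStats(m)
        for i in range(1,k):
            if st[i,4]>5 and 180<c[i][0]<300: print(n,nm,c[i],st[i],onz(n,c[i],38))
```

```text
top purple [269.4 204.1] [267 201   6   7  33] [449.5  28.7  38. ]
top purple [239.6 216.7] [235 212  10  10  69] [407.  137.6  38. ]
top blue [248.2 217. ] [248 214   2   6   8] [405.  106.2  38. ]
scene purple [219.8 204.9] [215 202  11   7  60] [420.6 148.5  38. ]
scene purple [255.8 215.9] [252 214   8   5  33] [450.9  28.6  38. ]
scene blue [227.  214.2] [224 210   7  10  50] [402.7 102.7  38. ]
scene blue [253.8 224.4] [250 222   8   6  34] [418.7  10.6  38. ]
```

View pics/crop1.png

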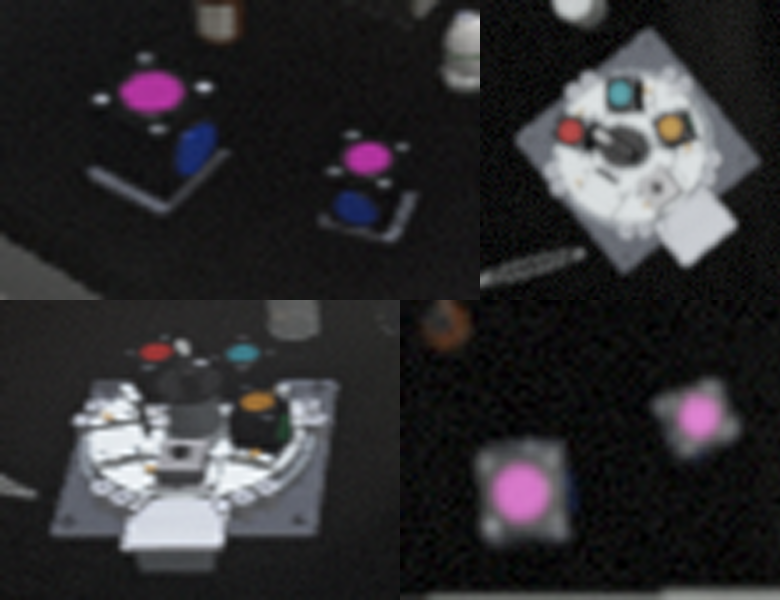

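The crop confirms it: the right-hand cube (scene (256,216), top (269,204)) is clearly the smaller of the two. Its blue window faces roughly -x, towards the robot. Next I'll make a coarse turret fit from the top view, then move over it.

Run:
```python
from h import *
np.set_printoptions(precision=3,suppress=True)
t=cv2.imread("pics/top0.png"); hsv=cv2.cvtColor(t,cv2.COLOR_BGR2HSV)
m=np.zeros(t.shape[:2],np.uint8); m[150:225,125:203]=cv2.inRange(hsv,(0,0,70),(180,255,255))[150:225,125:203]
k,l,st,c=cv2.connectedComponentsWithStats(m); i=l[205,180] ; print(st[i],c[i])
pts=np.argwhere(l==i)[:,::-1]
w=np.array([onz("top",p,8)[:2] for p in pts]).astype(np.float32)
print(cv2.minAreaRect(w))
for uv in((165,147+0),):pass
for nm,uv,z in(("shoe",(182,208),26),("knob",(161.5,184.5),92)): print(nm,onz("top",uv,z))
s=state(); print(s["tcp_rot"],s["joints"],s["eef_pos"])
```

```text
[ 130  153   69   69 2684] [165.38  188.939]
((510.56072998046875, 409.901611328125), (231.81687927246094, 192.88836669921875), 38.031192779541016)
shoe [444.117 347.69   26.   ]
knob [526.398 402.929  92.   ]
[-3.141 -0.     2.847] [ 1.17   0.491  1.559  0.     1.092 -0.106] [181.509 597.873 214.211]
```

Call:
arm_command(delta_pos=[[0.68,-0.38,0.08],[0.68,-0.38,0.08],[0.68,-0.38,0.08],[0.68,-0.38,0.08],[0.68,-0.38,0.08]], delta_rot=[[0,0,-0.2],[0,0,-0.2],[0,0,-0.2],[0,0,-0.2],[0,0,-0.2]], claw=[0,0,0,0,0])

```text
t: 0.57
eef_pos: [354.1, 501.3, 234.8]
tcp_rot: [3.142, 0.0, 2.531]
ft_force: [0.0, 0.8, -0.6]
opening: 0.998
grip_force: 0.0
```

Call:
arm_command(delta_pos=[[0.68,-0.38,0.08],[0.68,-0.38,0.08],[0.68,-0.38,0.08],[0.68,-0.38,0.08],[0.68,-0.38,0.08]], delta_rot=[[0,0,-0.2],[0,0,-0.2],[0,0,-0.2],[0,0,-0.2],[0,0,-0.2]], claw=[0,0,0,0,0])

```text
t: 0.98
eef_pos: [524.3, 405.9, 254.7]
tcp_rot: [3.141, 0.0, 2.217]
ft_force: [0.2, 0.6, 0.3]
opening: 0.993
grip_force: 0.0
```

Run:
```python
from h import *
import pickle
np.set_printoptions(precision=3,suppress=True)
s=state(); c=calibration("wrist"); pickle.dump(c,open("w1.pkl","wb"));print(s["eef_pos"],s["tcp_rot"],s["qvel"],s["joints"])
im=snap("wrist","w1.png"); print(np.array(c["T"]))
cv2.imwrite("pics/w1b.png",cv2.resize(im[:,:,::-1],(800,600),interpolation=cv2.INTER_CUBIC))
```

```text
[524.302 405.916 254.72 ] [3.141 0.    2.217] [-0.443  0.169 -0.384  0.008  0.222 -0.454] [ 0.559  0.514  1.407 -0.     1.221 -0.086]
[[  0.799   0.581   0.153 481.473]
 [  0.601  -0.773  -0.203 463.439]
 [ -0.      0.254  -0.967 425.124]
 [  0.      0.      0.      1.   ]]
```

View pics/w1b.png

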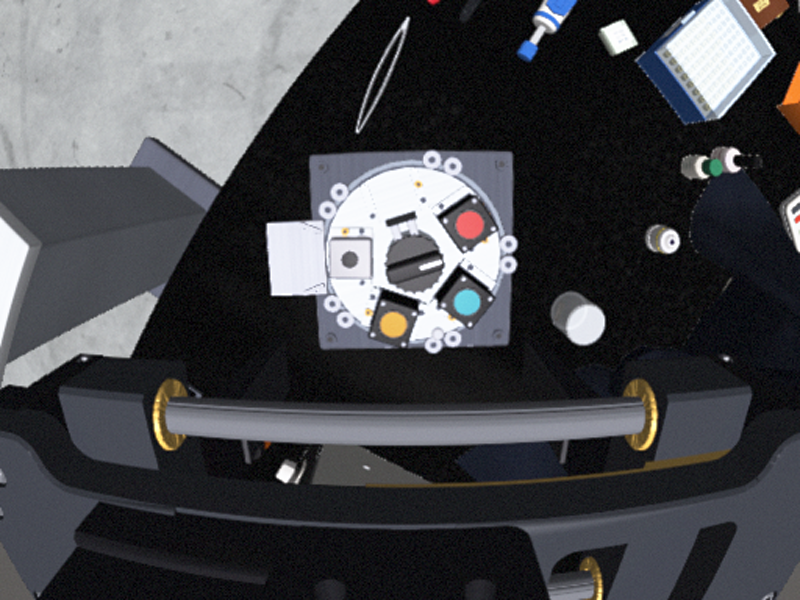

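The wrist view (800x600) shows the plate with corners near (309,153), (513,151), (510,349) and (320,349). The shoe is on the left at (295,258), with the grey plug in front of it. The empty station is at the top, around (405,190), and the knob is at (414,263). Now I'll measure these and crop the knob.

Run:
```python
from h import *
import pickle
np.set_printoptions(precision=2,suppress=True)
c=pickle.load(open("w1.pkl","rb")); im=cv2.imread("pics/w1.png")
W=lambda x,y,z: onz("wrist",(x/1.5625-0.18,y/1.5625-0.18),z,c)
cor=[W(309,153,8),W(513,151,8),W(510,349,8),W(320,349,8)]
for a in cor: print(a)
# plate edges by mask
hsv=cv2.cvtColor(im,cv2.COLOR_BGR2HSV)
m=cv2.inRange(hsv,(100,20,60),(130,140,140)); m[:, :170]=0;m[240:]=0;m[:85]=0;m[:,345:]=0
m[:]=cv2.morphologyEx(m,cv2.MORPH_OPEN,np.ones((3,3)))
k,l,st,ce=cv2.connectedComponentsWithStats(m); print(st[st[:,4]>200])
i=1+np.argmax(st[1:,4]); ys,xs=np.where(m>0)
w=np.array([W(x*1.5625,y*1.5625,8)[:2] if 0 else onz("wrist",(x,y),8,c)[:2] for x,y in zip(xs,ys)]).astype(np.float32)
print("plate",cv2.minAreaRect(w))
# white disc: bright
b=cv2.inRange(hsv,(0,0,170),(180,70,255)); b[:,:165]=0;b[:90]=0;b[230:]=0;b[:,340:]=0
k,l,st,ce=cv2.connectedComponentsWithStats(b); 
for q in range(1,k):
    if st[q,4]>60: print("bright",st[q],ce[q])
C=cv2.resize(im[95:225,165:335],(785,600),interpolation=cv2.INTER_CUBIC)
cv2.imwrite("pics/c2.png",C)
for nm,x,y,z in(("knobdisc",414,263,69),): print(nm,W(x,y,z))
for col,lo,hi in(("red",(170,100,100),(180,255,255)),("cyan",(85,80,80),(100,255,255)),("or",(10,120,120),(25,255,255))):
    q=cv2.inRange(hsv,lo,hi); q[:100]=0;q[225:]=0;q[:,:230]=0;q[:,330:]=0
    k,l,st,ce=cv2.connectedComponentsWithStats(q); j=1+np.argmax(st[1:,4]); print(col,st[j,4],onz("wrist",ce[j],64,c))
```

```text
[395.42 434.96   8.  ]
[540.47 547.02   8.  ]
[657.41 399.98   8.  ]
[509.75 289.3    8.  ]
[[     0      0    512    384 192964]
 [   198     96     74     45   1121]
 [   282     96     47     54   1075]
 [   295    176     33     46    795]
 [   202    189     44     35    644]]
plate ((524.778564453125, 417.97998046875), (183.76304626464844, 183.786376953125), 38.11839294433594)
bright [ 171   96  160  130 8909] [245.79 156.68]
knobdisc [524.37 418.3   69.  ]
red 123 [540.78 468.05  64.  ]
cyan 225 [578.01 418.05  64.  ]
or 211 [542.01 367.11  64.  ]
```

View pics/c2.png

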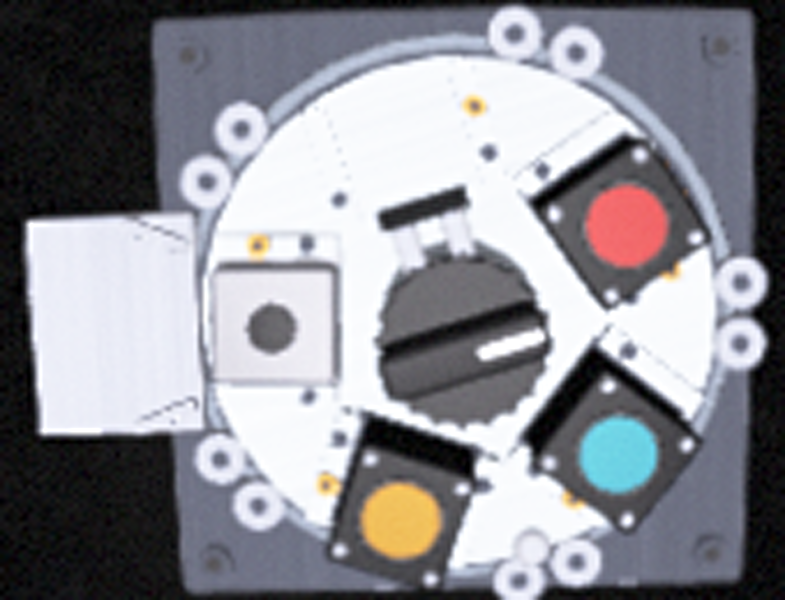

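The plate fit is 183.8 x 183.8 mm, as it should be, with its centre at (524.8, 418.0) and yaw 38.1°. The cube tops lie 52 mm from the axis at 72°, 0° and -72° in world angles. That puts the carousel at about -0.03 rad and the grip bar's length at about 54.3°. I'll line up with the knob.

Call:
arm_command(delta_pos=[[0.012,0.04,-0.4],[0.012,0.04,-0.4],[0.012,0.04,-0.4],[0.012,0.04,-0.4],[0.012,0.04,-0.4]], delta_rot=[[0,0,-0.4],[0,0,-0.4],[0,0,-0.4],[0,0,-0.4],[0,0,-0.4]], claw=[0,0,0,0,0])

```text
t: 1.45
eef_pos: [523.9, 417.8, 152.5]
tcp_rot: [-3.139, 0.002, 1.587]
ft_force: [-0.4, -0.2, 0.2]
opening: 1.002
grip_force: 0.0
```

Call:
arm_command(delta_pos=[[0,0,-0.1],[0,0,-0.1],[0,0,-0.1],[0,0,-0.1],[0,0,-0.1]], delta_rot=[[0,0,-0.4],[0,0,-0.4],[0,0,-0.4],[0,0,-0.4],[0,0,-0.4]], claw=[0.3,0.3,0.3,0.3,0.3])

```text
t: 1.87
eef_pos: [524.3, 418.0, 129.2]
tcp_rot: [-3.141, 0.001, 0.962]
ft_force: [-0.2, -0.2, -0.3]
opening: 0.723
grip_force: 0.0
```

Call:
arm_command(delta_pos=[[0,0,0],[0,0,0],[0,0,0],[0,0,0],[0,0,0]], delta_rot=[[0,0,-0.008],[0,0,-0.008],[0,0,-0.008],[0,0,-0.008],[0,0,-0.008]], claw=[0.3,0.3,0.3,0.3,0.3])

```text
t: 2.28
eef_pos: [524.5, 418.0, 129.6]
tcp_rot: [3.142, 0.0, 0.958]
ft_force: [0.3, 0.6, 0.2]
opening: 0.701
grip_force: 0.0
```

Run:
```python
from h import *
import pickle
np.set_printoptions(precision=3,suppress=True)
s=state(); c=calibration("wrist"); pickle.dump(c,open("w2.pkl","wb"));print(s["eef_pos"],s["tcp_rot"],s["joints"],s["opening"])
im=snap("wrist","w2.png")
cv2.imwrite("pics/w2b.png",cv2.resize(im[:,:,::-1],(800,600),interpolation=cv2.INTER_CUBIC))
print("knob top expected px(800)",proj("wrist",(524.7,418.1,92),c)*1.5625)
```

```text
[524.549 418.033 129.627] [3.142 0.    0.958] [ 0.575  0.641  1.523 -0.     0.977  1.188] 0.7009030868734879
knob top expected px(800) [405.69  336.807]
```

View pics/w2b.png

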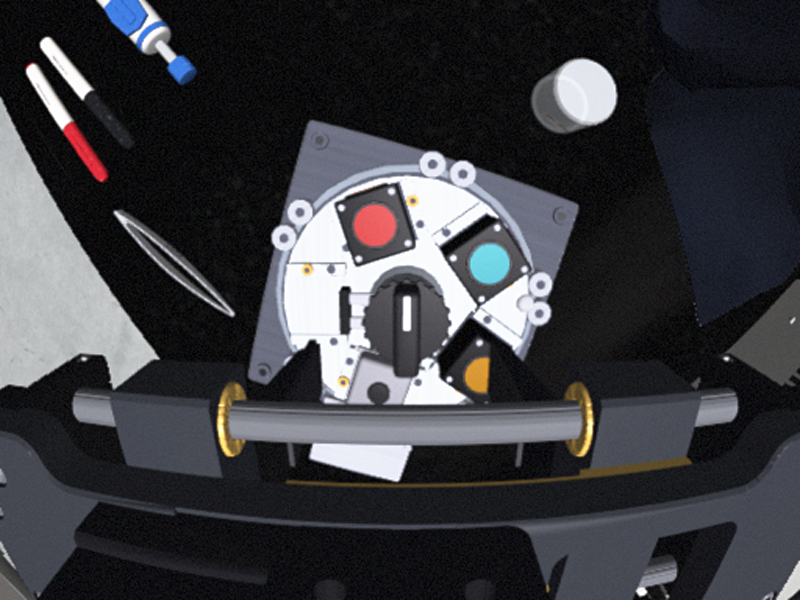

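The bar stands upright in the image at x≈406, exactly where predicted and midway between the fingers. I'll descend and grip.

Call:
arm_command(delta_pos=[[0,0,-0.12],[0,0,-0.22],[0,0,-0.22],[0,0,-0.22],[0,0,-0.22]], delta_rot=[[0,0,0],[0,0,0],[0,0,0],[0,0,0],[0,0,0]], claw=[0.5,0.6,0.6,0.6,0.6])

```text
t: 2.75
eef_pos: [525.1, 418.4, 75.9]
tcp_rot: [3.141, -0.001, 0.956]
ft_force: [-0.1, 0.2, 1.0]
opening: 0.426
grip_force: 0.0
```

Call:
arm_command(delta_pos=[[0,0,0],[0,0,0],[0,0,0],[0,0,0],[0,0,0]], delta_rot=[[0,0,0],[0,0,0],[0,0,0],[0,0,0],[0,0,0]], claw=[1,1,1,1,1])

```text
t: 3.17
eef_pos: [525.3, 417.8, 75.2]
tcp_rot: [3.14, -0.001, 0.956]
ft_force: [0.7, -0.7, 3.4]
opening: 0.134
grip_force: 30.0
```

Call:
arm_command(delta_pos=[[0,0,0],[0,0,0],[0,0,0],[0,0,0],[0,0,0]], delta_rot=[[0,0,0.06],[0,0,0.12],[0,0,0.18],[0,0,0.24],[0,0,0.3]], claw=[1,1,1,1,1])

```text
t: 3.58
eef_pos: [525.0, 418.0, 75.3]
tcp_rot: [3.141, -0.0, 1.432]
ft_force: [0.6, -2.3, 3.4]
opening: 0.136
grip_force: 30.0
```

Call:
arm_command(delta_pos=[[0,0,0],[0,0,0],[0,0,0],[0,0,0],[0,0,0]], delta_rot=[[0,0,0.06],[0,0,0.12],[0,0,0.18],[0,0,0.24],[0,0,0.3]], claw=[1,1,1,1,1])

```text
t: 4.0
eef_pos: [524.6, 417.9, 75.3]
tcp_rot: [3.141, 0.0, 1.903]
ft_force: [-1.0, -1.4, 3.5]
opening: 0.136
grip_force: 30.0
```

Call:
arm_command(delta_pos=[[0,0,0],[0,0,0],[0,0,0],[0,0,0],[0,0,0]], delta_rot=[[0,0,0.06],[0,0,0.12],[0,0,0.18],[0,0,0.215],[0,0,0.215]], claw=[1,1,1,1,1])

```text
t: 4.42
eef_pos: [524.4, 417.8, 75.3]
tcp_rot: [-3.141, 0.0, 2.239]
ft_force: [-1.8, -2.9, 5.6]
opening: 0.137
grip_force: 30.0
```

Call:
arm_command(delta_pos=[[0,0,0],[0,0,0],[0,0,0],[0,0,0],[0,0,0]], delta_rot=[[0,0,0],[0,0,0],[0,0,0],[0,0,0],[0,0,0]], claw=[0.6,0.6,0.6,0.6,0.6])

```text
t: 4.83
eef_pos: [524.6, 418.1, 74.5]
tcp_rot: [3.142, -0.0, 2.236]
ft_force: [-0.3, 0.2, 0.7]
opening: 0.387
grip_force: 0.0
```

Call:
arm_command(delta_pos=[[0,0,0.1],[0,0,0.25],[0,0,0.4],[0,0,0.5],[0,0,0.5]], delta_rot=[[0,0,0],[0,0,0],[0,0,0],[0,0,0],[0,0,0]], claw=[0.3,0.3,0.3,0.3,0.3])

```text
t: 5.25
eef_pos: [526.1, 419.2, 205.7]
tcp_rot: [3.133, 0.001, 2.236]
ft_force: [0.0, -0.3, 0.0]
opening: 0.675
grip_force: 0.0
```

Run:
```python
from h import *
import pickle
np.set_printoptions(precision=2,suppress=True)
s=state(); c=calibration("wrist"); pickle.dump(c,open("w3.pkl","wb"));print(s["eef_pos"],s["tcp_rot"])
im=snap("wrist","w3.png")[:,:,::-1]; hsv=cv2.cvtColor(im,cv2.COLOR_BGR2HSV)
ctr=np.array([524.8,418.])
for col,lo,hi in(("red",(170,100,100),(180,255,255)),("cyan",(85,80,80),(100,255,255)),("or",(10,120,120),(25,255,255))):
    q=cv2.inRange(hsv,lo,hi); k,l,st,ce=cv2.connectedComponentsWithStats(q)
    for j in range(1,k):
        p=onz("wrist",ce[j],64,c)[:2]-ctr
        if st[j,4]>40 and np.hypot(*p)<80: print(col,st[j,4],p,np.hypot(*p),np.degrees(np.arctan2(p[1],p[0])))
m=cv2.inRange(hsv,(100,20,60),(130,140,140)); m=cv2.morphologyEx(m,cv2.MORPH_OPEN,np.ones((3,3)))
k,l,st,ce=cv2.connectedComponentsWithStats(m); 
w=[]
for y,x in np.argwhere(m>0):
    p=onz("wrist",(x,y),8,c)[:2]
    if abs((p-ctr)).max()<140 and y<240: w.append(p)
print("plate",cv2.minAreaRect(np.array(w,np.float32)))
u=proj("wrist",(524.8,418,30),c);x,y=int(u[0]),int(u[1]); x0=max(0,x-130);y0=max(0,y-100)
cv2.imwrite("pics/c3.png",cv2.resize(im[y0:y0+180,x0:x0+240],(800,600),interpolation=cv2.INTER_CUBIC));print(x0,y0)
```

```text
[526.15 419.2  205.7 ] [3.13 0.   2.24]
red 100 [-46.84  26.4 ] 53.76472848221728 150.59643721049702
cyan 318 [14.69 50.93] 53.01118355202669 73.90779035468934
or 270 [53.4   1.59] 53.42087120005888 1.7030397893737337
plate ((524.0734252929688, 418.7593994140625), (183.68682861328125, 180.79867553710938), 38.089359283447266)
125 77
```

View pics/c3.png

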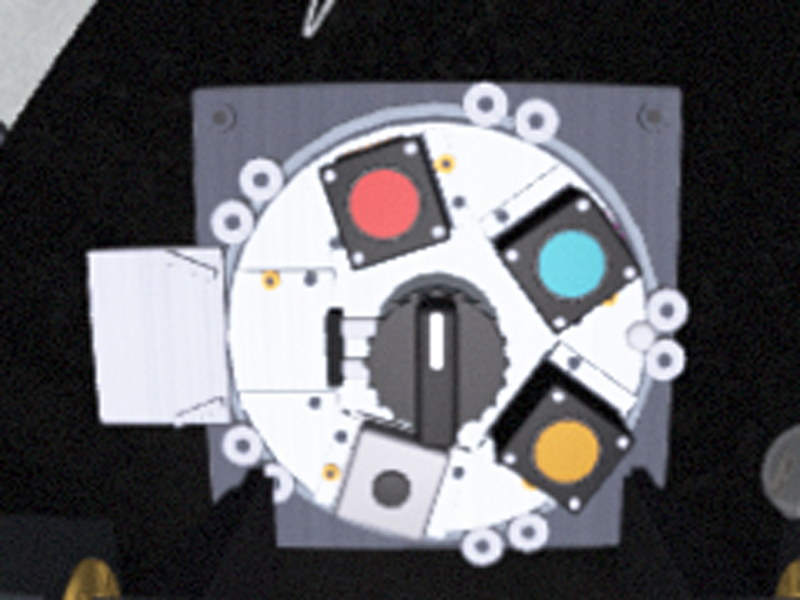

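The turn worked: the empty station, with its black ejector at (335,345), now faces the shoe at (160,335). The cube windows have shifted by 72°, which puts the station direction at 217.8° against the shoe's 218.1°. Next is the loose cube.

Call:
arm_command(delta_pos=[[-0.15,-0.78,0.06],[-0.15,-0.78,0.06],[-0.15,-0.78,0.06],[-0.15,-0.78,0.06],[-0.15,-0.78,0.06]], delta_rot=[[0,0,0.18],[0,0,0.18],[0,0,0.18],[0,0,0.18],[0,0,0.18]], claw=[0,0,0,0,0])

```text
t: 5.72
eef_pos: [485.5, 220.6, 213.5]
tcp_rot: [-3.14, -0.001, 2.519]
ft_force: [-0.3, -0.6, -0.1]
opening: 0.975
grip_force: 0.0
```

Call:
arm_command(delta_pos=[[-0.15,-0.78,-0.1],[-0.15,-0.78,-0.1],[-0.15,-0.78,-0.1],[-0.15,-0.78,-0.1],[-0.15,-0.78,-0.1]], delta_rot=[[0,0,0.18],[0,0,0.18],[0,0,0.18],[0,0,0.18],[0,0,0.18]], claw=[0,0,0,0,0])

```text
t: 6.13
eef_pos: [448.2, 26.4, 188.4]
tcp_rot: [-3.141, -0.002, 2.802]
ft_force: [1.6, -0.4, -0.7]
opening: 0.998
grip_force: 0.0
```

Call:
arm_command(delta_pos=[[0,0,0],[0,0,0],[0,0,0],[0,0,0],[0,0,0]], delta_rot=[[0,0,0],[0,0,0],[0,0,0],[0,0,0],[0,0,0]], claw=[0,0,0,0,0])

```text
t: 6.55
eef_pos: [449.7, 29.2, 189.4]
tcp_rot: [3.142, -0.0, 2.804]
ft_force: [-0.1, -0.4, -0.1]
opening: 1.0
grip_force: 0.0
```

Run:
```python
from h import *
import pickle
np.set_printoptions(precision=2,suppress=True)
s=state(); c=calibration("wrist"); pickle.dump(c,open("w4.pkl","wb"));print(s["eef_pos"],s["tcp_rot"],s["joints"])
im=snap("wrist","w4.png")[:,:,::-1]; hsv=cv2.cvtColor(im,cv2.COLOR_BGR2HSV)
u=proj("wrist",(450,28.7,20),c);print(u)
for col,lo,hi,z in(("purple",(140,60,60),(170,255,255),38),("blue",(105,100,40),(130,255,255),21)):
    q=cv2.inRange(hsv,lo,hi); k,l,st,ce=cv2.connectedComponentsWithStats(q)
    for j in range(1,k):
        if st[j,4]>20: print(col,st[j],ce[j],onz("wrist",ce[j],z,c))
x0=int(np.clip(u[0]-80,0,352));y0=int(np.clip(u[1]-60,0,264));print(x0,y0)
cv2.imwrite("pics/c4.png",cv2.resize(im[y0:y0+120,x0:x0+160],(800,600),interpolation=cv2.INTER_CUBIC))
```

```text
[449.66  29.15 189.44] [ 3.14 -0.    2.8 ] [-0.08  0.28  2.    0.    0.86 -1.31]
[258.17 179.1 ]
purple [328 102  28  29 660] [341.34 116.02] [409.41 139.88  38.  ]
purple [248 174  21  20 321] [257.78 183.35] [450.83  28.    38.  ]
blue [308 112  12  26 143] [313.48 124.19] [409.98 109.83  21.  ]
blue [240 162  16  12  60] [247.18 167.35] [432.47  21.44  21.  ]
178 119
```

View pics/c4.png

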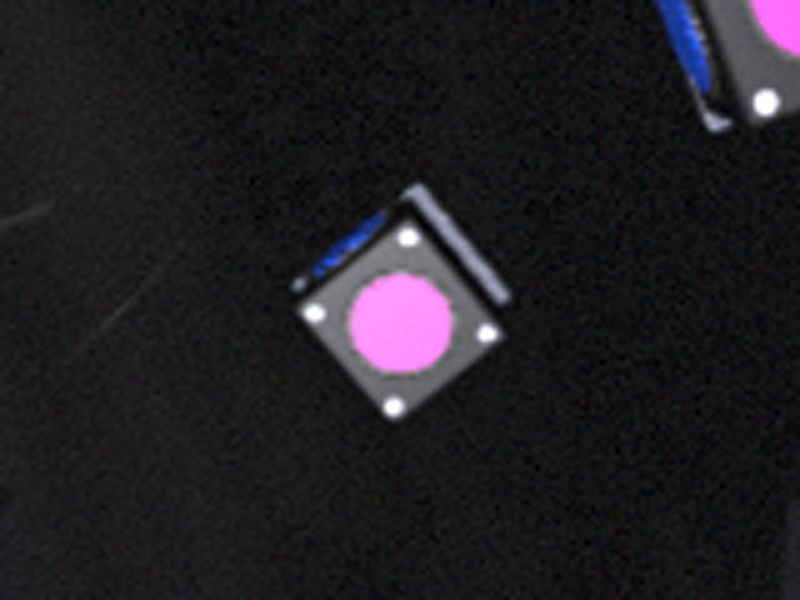

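The small cube's purple top is at crop (400,323). Its blue window is on the upper-left side at (345,245), and its four white screws are visible. I'll take the yaw from the screws.

Run:
```python
from h import *
import pickle
np.set_printoptions(precision=2,suppress=True)
c=pickle.load(open("w4.pkl","rb")); g=cv2.cvtColor(cv2.imread("pics/w4.png"),cv2.COLOR_BGR2GRAY)
h=cv2.cvtColor(cv2.imread("pics/w4.png"),cv2.COLOR_BGR2HSV)
P=[]
for a in((408,237),(488,333),(393,407),(315,313)):
    x,y=int(a[0]/5+178),int(a[1]/5+119); w=g[y-3:y+4,x-3:x+4].astype(float); w=np.clip(w-120,0,None)
    yy,xx=np.mgrid[y-3:y+4,x-3:x+4]; uv=((w*xx).sum()/w.sum(),(w*yy).sum()/w.sum()); P.append(onz("wrist",uv,38,c)[:2])
P=np.array(P);print(P,P.mean(0))
for i in range(4):
    d=P[(i+1)%4]-P[i];print(np.hypot(*d),np.degrees(np.arctan2(d[1],d[0])))
```

```text
[[433.13  35.8 ]
 [459.21  45.2 ]
 [468.13  20.1 ]
 [442.09  10.88]] [450.64  28.  ]
27.720891905534177 19.83064092176088
26.63876637015289 -70.43655214233634
27.61957230245864 -160.50193181240914
26.47816961136435 109.78207926492887
```

Cube: centre (450.7, 28.0), yaw 19.7°. Before descending I need to check how close the gripper body would come to the microscope on the right.

Run:
```python
from h import *
import pickle
np.set_printoptions(precision=0,suppress=True)
c=pickle.load(open("w4.pkl","rb"))
s=cv2.imread("pics/scene0.png");t=cv2.imread("pics/top0.png");w=cv2.imread("pics/w4.png")
# gripper body footprint corners at z=95
a=np.radians(19.7);X=np.array([np.cos(a),np.sin(a)]);Y=np.array([-X[1],X[0]])
cs=[np.array([450.7,28])+i*37.5*X+j*90*Y for i,j in((1,1),(1,-1),(-1,-1),(-1,1))];print(np.array(cs))
def draw(im,n,cal):
    im=im.copy()
    im=np.clip(im.astype(float)*2.2,0,255).astype(np.uint8)
    p=np.array([proj(n,(*q,95),cal) for q in cs]).round().astype(int)
    cv2.polylines(im,[p],True,(0,255,255),1)
    return im
A=cv2.resize(draw(s,"scene",None)[130:250,190:390],(500,300),interpolation=cv2.INTER_CUBIC)
B=cv2.resize(draw(t,"top",None)[110:230,220:340],(300,300),interpolation=cv2.INTER_CUBIC)
C=cv2.resize(draw(w,"wrist",c),(400,300))
o=np.zeros((600,800,3),np.uint8);o[:300,:500]=A;o[:300,500:]=B;o[300:,:400]=C;o[300:,400:]=cv2.resize(draw(w,"wrist",c)[140:290,60:260],(400,300))
cv2.imwrite("pics/c5.png",o)
```

```text
[[456. 125.]
 [516. -44.]
 [446. -69.]
 [385. 100.]]
```

View pics/c5.png

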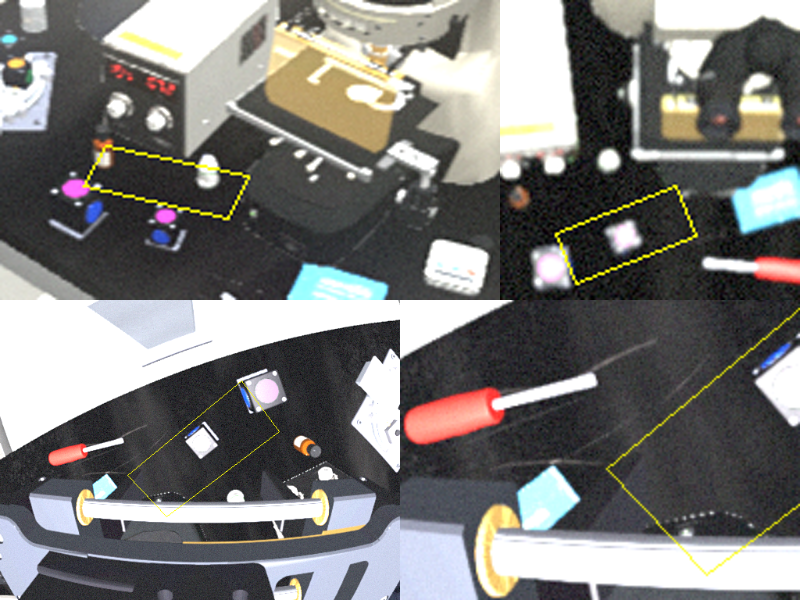

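The microscope's foot is the only part under the gripper body's corner. It stands roughly 40 mm high against the body's underside at 96 mm, and the stage overhang is further back, so there is clearance. I'll descend and grasp.

Call:
arm_command(delta_pos=[[0.004,-0.004,-0.1],[0.004,-0.004,-0.2],[0.004,-0.004,-0.3],[0.004,-0.004,-0.3],[0.004,-0.004,-0.3]], delta_rot=[[0,0,0.4],[0,0,0.4],[0,0,0.4],[0,0,0.4],[0,0,0.4]], claw=[0,0,0,0,0])

```text
t: 7.02
eef_pos: [450.0, 28.0, 113.3]
tcp_rot: [3.14, -0.003, -2.849]
ft_force: [-0.9, 0.1, 0.2]
opening: 1.0
grip_force: 0.0
```

Call:
arm_command(delta_pos=[[0,0,-0.1],[0,0,-0.2],[0,0,-0.3],[0,0,-0.386],[0,0,-0.386]], delta_rot=[[0,0,0.034],[0,0,0.034],[0,0,0.034],[0,0,0.034],[0,0,0.034]], claw=[0.2,0.2,0.2,0.2,0.2])

```text
t: 7.43
eef_pos: [449.3, 27.9, 15.3]
tcp_rot: [3.139, -0.004, -2.802]
ft_force: [-0.6, -0.1, -1.2]
opening: 0.806
grip_force: 0.0
```

Call:
arm_command(delta_pos=[[0.003,0,0],[0.003,0,0],[0.003,0,0],[0.003,0,0],[0.003,0,0]], delta_rot=[[0,0,0.002],[0,0,0.002],[0,0,0.002],[0,0,0.002],[0,0,0.002]], claw=[0.5,0.55,1,1,1])

```text
t: 7.85
eef_pos: [451.8, 27.1, 19.1]
tcp_rot: [-3.141, 0.002, -2.8]
ft_force: [-0.5, 0.8, 0.1]
opening: 0.507
grip_force: 0.0
```

Call:
arm_command(delta_pos=[[0,0,0],[0,0,0],[0,0,0],[0,0,0],[0,0,0]], delta_rot=[[0,0,0],[0,0,0],[0,0,0],[0,0,0],[0,0,0]], claw=[1,1,1,1,1])

```text
t: 8.27
eef_pos: [451.4, 27.1, 18.5]
tcp_rot: [-3.142, 0.0, -2.8]
ft_force: [-0.4, 0.6, 6.2]
opening: 0.357
grip_force: 30.0
```

Run:
```python
from h import *
s=state(); print(s["eef_pos"],np.degrees(s["tcp_rot"]),s["joints"],s["opening"],s["grip_force"],s["ft_force"])
```

```text
[451.44041254  27.05213959  18.49076975] [-1.79995409e+02  2.59190784e-02 -1.60435414e+02] [-8.64537396e-02  5.87359074e-01  2.14977722e+00  2.92093639e-04
  4.04011542e-01 -1.99898504e+00] 0.35675525311909906 30.002458691596985 [-0.36386842  0.59662855  6.24602961]
```

Gripped: the opening is 33.9 mm, which matches the cube's 34. I'll lift it and carry it over to the shoe.

Call:
arm_command(delta_pos=[[0,0,0.1],[0,0,0.25],[0,0,0.4],[0,0.15,0.44],[0,0.3,0.44]], delta_rot=[[0,0,0],[0,0,0],[0,0,0],[0,0,0],[0,0,0]], claw=[1,1,1,1,1])

```text
t: 8.68
eef_pos: [452.7, 101.9, 131.2]
tcp_rot: [-3.14, 0.005, -2.804]
ft_force: [0.0, 0.7, -1.3]
opening: 0.351
grip_force: 30.0
```

Call:
arm_command(delta_pos=[[-0.01,0.15,0],[-0.02,0.3,0],[-0.03,0.45,0],[-0.04,0.6,0],[-0.04,0.8,0]], delta_rot=[[0,0,0.03],[0,0,0.06],[0,0,0.09],[0,0,0.12],[0,0,0.15]], claw=[1,1,1,1,1])

```text
t: 9.1
eef_pos: [440.4, 295.2, 128.2]
tcp_rot: [3.142, -0.001, -2.562]
ft_force: [1.1, -0.1, 0.5]
opening: 0.349
grip_force: 30.0
```

Call:
arm_command(delta_pos=[[-0.029,0.1,0],[-0.029,0.181,0],[-0.029,0.181,0],[-0.029,0.181,0],[-0.029,0.181,0]], delta_rot=[[0,0,0.03],[0,0,0.056],[0,0,0.056],[0,0,0.056],[0,0,0.056]], claw=[1,1,1,1,1])

```text
t: 9.52
eef_pos: [433.8, 338.3, 127.9]
tcp_rot: [3.142, -0.001, -2.477]
ft_force: [0.1, -0.6, -0.2]
opening: 0.354
grip_force: 30.0
```

Run:
```python
from h import *
import pickle
np.set_printoptions(precision=2,suppress=True)
s=state(); c=calibration("wrist"); print(s["eef_pos"],np.degrees(s["tcp_rot"]),s["joints"],s["ft_force"],s["opening"])
im=snap("wrist","w5.png")[:,:,::-1]; hsv=cv2.cvtColor(im,cv2.COLOR_BGR2HSV)
q=cv2.inRange(hsv,(140,60,60),(170,255,255)); k,l,st,ce=cv2.connectedComponentsWithStats(q)
for j in range(1,k):
    if st[j,4]>20: print(st[j],ce[j],onz("wrist",ce[j],s["eef_pos"][2]-18.5+38,c))
m=cv2.inRange(hsv,(100,20,60),(130,140,140)); m=cv2.morphologyEx(m,cv2.MORPH_OPEN,np.ones((3,3)))
w=[]
for y,x in np.argwhere(m>0):
    p=onz("wrist",(x,y),8,c)[:2]
    if np.hypot(*(p-[524.8,418])).max()<135 and y<200: w.append(p)
if w: print(len(w),cv2.minAreaRect(np.array(w,np.float32)))
```

```text
[433.84 338.3  127.91] [ 180.     -0.05 -141.94] [ 0.54  0.49  1.84 -0.    0.81 -1.69] [ 0.13 -0.62 -0.21] 0.35432976103992103
[ 84  28  29  33 715] [98.24 44.13] [396.49 196.15 147.41]
[ 239  230   40   30 1007] [258.79 245.64] [432.76 337.98 147.41]
```

Call:
arm_command(delta_pos=[[0.004,0.036,0],[0.004,0.038,-0.1],[0.004,0.038,-0.2],[0.004,0.038,-0.28],[0.004,0.038,-0.316]], delta_rot=[[0,0,0],[0,0,0],[0,0,0],[0,0,0],[0,0,0]], claw=[1,1,1,1,1])

```text
t: 9.98
eef_pos: [434.7, 347.7, 47.1]
tcp_rot: [3.141, -0.003, -2.478]
ft_force: [0.1, 0.7, -0.6]
opening: 0.358
grip_force: 30.0
```

Call:
arm_command(delta_pos=[[0,0,0],[0,0,0],[0,0,0],[0,0,0],[0,0,0]], delta_rot=[[0,0,0],[0,0,0],[0,0,0],[0,0,0],[0,0,0]], claw=[1,1,1,1,1])

```text
t: 10.4
eef_pos: [435.5, 348.7, 50.2]
tcp_rot: [-3.142, 0.002, -2.477]
ft_force: [-0.6, -0.3, -0.1]
opening: 0.359
grip_force: 30.0
```

```bash
cat >> h.py <<'E'
def rep(ctr=(524.7,418.1),yaw=38.1):
    s=state(); a=np.radians(yaw); X=np.array([np.cos(a),np.sin(a)]);Y=np.array([-X[1],X[0]])
    r=s["eef_pos"][:2]-np.array(ctr); f=s["ft_force"]
    print("t %.2f radial %.2f lateral %.2f z %.2f | F in %.1f lat %.1f z %.1f | Mz %.2f yaw %.2f op %.3f grip %.0f"%(s["t"],-r@X,r@Y,s["eef_pos"][2],f[:2]@X,f[:2]@Y,f[2],s["moment"][2],np.degrees(s["tcp_rot"][2])+180,s["opening"],s["grip_force"]),s["tcp_rot"][:2])
E
python3 - <<'E'
from h import *
rep()
im=snap("wrist","w6.png")[:,:,::-1]
cv2.imwrite("pics/c6.png",cv2.resize(im[140:284,150:342],(800,600),interpolation=cv2.INTER_CUBIC))
E
```

```text
t 10.40 radial 113.05 lateral 0.46 z 50.17 | F in -0.6 lat 0.1 z -0.1 | Mz -0.03 yaw 38.10 op 0.359 grip 30 [-3.14150085e+00  1.65029148e-03]
```

View pics/c6.png

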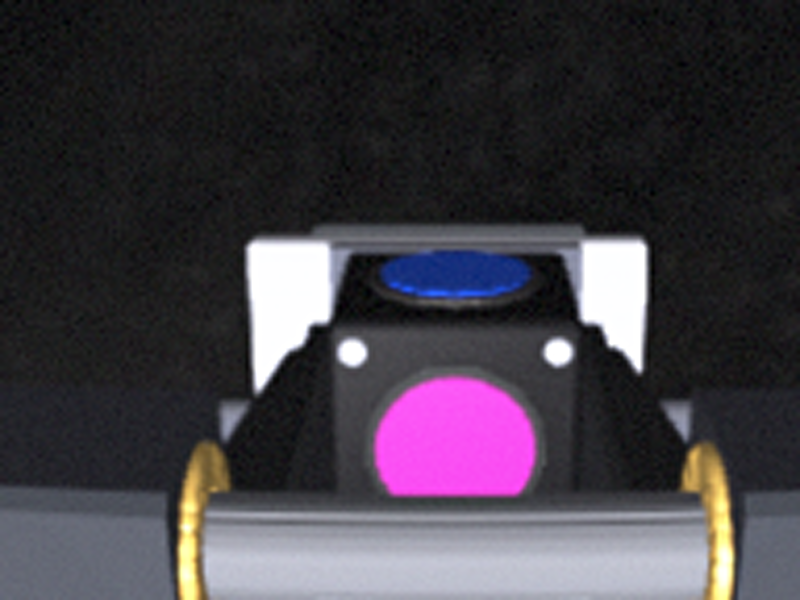

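The cube is level, with its blue window facing outwards, and it sits over the shoe. In the crop the shoe's outer edge runs from x = 248 to 647, and the cube's front face is centred at about 455. I'll work out the lateral offset numerically.

Run:
```python
from h import *
np.set_printoptions(precision=2,suppress=True)
im=cv2.imread("pics/w6.png"); g=cv2.cvtColor(im,cv2.COLOR_BGR2GRAY).astype(float); c=calibration("wrist")
a=np.radians(38.1);X=np.array([np.cos(a),np.sin(a)]);Y=np.array([-X[1],X[0]])
L=lambda uv,z:((onz("wrist",uv,z,c)[:2]-[524.7,418.1])@Y, -(onz("wrist",uv,z,c)[:2]-[524.7,418.1])@X)
def cross(v,x0,x1,th):
    r=[]
    for x in range(x0,x1):
        if (v[x]-th)*(v[x+1]-th)<0: r.append(x+(th-v[x])/(v[x+1]-v[x]))
    return r
for y in range(200,222,4):
    e=cross(g[y],195,320,120); print(y,np.array(e), L((e[0],y),26),L((e[-1],y),26),(L((e[0],y),26)[0]+L((e[-1],y),26)[0])/2)
h=cv2.cvtColor(im,cv2.COLOR_BGR2HSV)
for lo,hi,z in(((105,100,40),(130,255,255),21),((140,60,60),(170,255,255),38)):
    ys,xs=np.where(cv2.inRange(h,lo,hi)[190:262,200:320]); print(z,L((xs.mean()+200,ys.mean()+190),state()["eef_pos"][2]-18.5+z),xs.min()+200,xs.max()+200)
# screws
for a0 in((351,352),(558,352)):
    x,y=int(a0[0]/4.167+150),int(a0[1]/4.167+140); w=np.clip(g[y-4:y+5,x-4:x+5]-130,0,None); yy,xx=np.mgrid[y-4:y+5,x-4:x+5]
    print("screw",L(((w*xx).sum()/w.sum(),(w*yy).sum()/w.sum()),state()["eef_pos"][2]+19.5))
```

```text
200 [208.55 233.64 283.7  304.91] (np.float64(-33.59590078475576), np.float64(128.1516991921501)) (np.float64(32.5135930905752), np.float64(128.1142429344467)) -0.5411538470902819
204 [208.58 231.63 285.98 304.96] (np.float64(-33.71071205297962), np.float64(125.28273172880385)) (np.float64(32.6649581860279), np.float64(125.24997685125581)) -0.5228769334758603
208 [230.32 287.52 304.9 ] (np.float64(-18.67565848668984), np.float64(122.44897669868077)) (np.float64(32.749317987312466), np.float64(122.36250793562799)) 7.036829750311313
212 [209.35 229.66 288.26 304.8 ] (np.float64(-33.45673673060528), np.float64(119.47612133303076)) (np.float64(32.81091311452766), np.float64(119.45046149473411)) -0.3229118080388105
216 [209.59 228.86 288.7  304.53] (np.float64(-33.43137078203478), np.float64(116.5344609865723)) (np.float64(32.75233522405821), np.float64(116.51342113446373)) -0.33951777898828794
220 [209.78 223.53 294.5  304.22] (np.float64(-33.45341708872569), np.float64(113.56512240122781)) (np.float64(32.67201909098416), np.float64(113.54947089431121)) -0.39069899887076787
21 (np.float64(0.9509145635141039), np.float64(132.45934107688572)) 241 277
38 (np.float64(0.9226681883738479), np.float64(114.23364072433887)) 239 278
screw (np.float64(-12.465106418120627), np.float64(127.00716286908289))
screw (np.float64(14.334883994365207), np.float64(127.04174521153894))
```

The shoe measures 66.1 mm wide, as given, but the cube sits 1.3 mm to the +y side of its middle. I'll shift it and lower it on.

Call:
arm_command(delta_pos=[[0.003,-0.004,-0.006],[0.003,-0.004,-0.012],[0.003,-0.004,-0.018],[0.003,-0.004,-0.02],[0.003,-0.004,-0.02]], delta_rot=[[0,0,0],[0,0,0],[0,0,0],[0,0,0],[0,0,0]], claw=[1,1,1,1,1])

```text
t: 10.87
eef_pos: [435.9, 347.4, 44.5]
tcp_rot: [-3.142, 0.0, -2.476]
ft_force: [-0.8, -3.5, 5.7]
opening: 0.361
grip_force: 30.0
```

```bash
python3 -c "
from h import *
rep()"
```

```text
t 10.87 radial 113.48 lateral -0.80 z 44.51 | F in -2.8 lat -2.3 z 5.7 | Mz -0.05 yaw 38.11 op 0.361 grip 30 [-3.14158308e+00  2.32451431e-04]
```

Call:
arm_command(delta_pos=[[0.008,0.006,0.001],[0.016,0.013,0.001],[0.025,0.019,0.001],[0.033,0.026,0.001],[0.041,0.032,0.001]], delta_rot=[[0,0,0],[0,0,0],[0,0,0],[0,0,0],[0,0,0]], claw=[1,1,1,1,1])

```text
t: 11.28
eef_pos: [445.6, 355.3, 44.5]
tcp_rot: [3.141, -0.002, -2.476]
ft_force: [-4.8, -3.4, 8.1]
opening: 0.354
grip_force: 30.0
```

```bash
python3 -c "
from h import *
rep()"
```

```text
t 11.28 radial 100.98 lateral -0.65 z 44.54 | F in -5.9 lat 0.3 z 8.1 | Mz 0.01 yaw 38.12 op 0.354 grip 30 [ 3.14137490e+00 -1.51369761e-03]
```

Call:
arm_command(delta_pos=[[0.008,0.006,0.003],[0.016,0.012,0.003],[0.023,0.018,0.003],[0.03,0.024,0.003],[0.036,0.028,0.003]], delta_rot=[[0,0,0],[0,0,0],[0,0,0],[0,0,0],[0,0,0]], claw=[1,1,1,1,1])

```text
t: 11.7
eef_pos: [455.3, 362.7, 45.0]
tcp_rot: [3.141, 0.0, -2.476]
ft_force: [-0.3, -0.1, 0.0]
opening: 0.356
grip_force: 30.0
```

```bash
python3 -c "
from h import *
rep()"
```

```text
t 11.70 radial 88.79 lateral -0.78 z 45.00 | F in -0.3 lat 0.1 z 0.0 | Mz -0.01 yaw 38.11 op 0.356 grip 30 [3.14148322e+00 4.85542963e-05]
```

Call:
arm_command(delta_pos=[[0.006,0.005,0],[0.012,0.009,0],[0.018,0.014,0],[0.024,0.019,0],[0.028,0.022,0]], delta_rot=[[0,0,0],[0,0,0],[0,0,0],[0,0,0],[0,0,0]], claw=[1,1,1,1,1])

```text
t: 12.12
eef_pos: [462.3, 368.1, 45.2]
tcp_rot: [3.141, 0.0, -2.477]
ft_force: [-1.1, -1.0, -0.4]
opening: 0.354
grip_force: 30.0
```

```bash
python3 -c "
from h import *
rep()"
```

```text
t 12.12 radial 79.95 lateral -0.80 z 45.17 | F in -1.5 lat -0.2 z -0.4 | Mz 0.05 yaw 38.11 op 0.354 grip 30 [3.14148722e+00 1.10398277e-04]
```

Call:
arm_command(delta_pos=[[0.009,0.007,0],[0.018,0.014,0],[0.027,0.021,0],[0.036,0.028,0],[0.044,0.0345,0]], delta_rot=[[0,0,0],[0,0,0],[0,0,0],[0,0,0],[0,0,0]], claw=[1,1,1,1,1])

```text
t: 12.53
eef_pos: [473.4, 376.8, 45.2]
tcp_rot: [3.142, 0.0, -2.476]
ft_force: [0.9, -0.1, 0.2]
opening: 0.358
grip_force: 30.0
```

```bash
python3 -c "
from h import *
rep()"
```

```text
t 12.53 radial 65.88 lateral -0.82 z 45.16 | F in 0.7 lat -0.6 z 0.2 | Mz -0.02 yaw 38.11 op 0.358 grip 30 [3.14152385e+00 9.78603522e-05]
```

Call:
arm_command(delta_pos=[[0.006,0.005,-0.001],[0.012,0.009,-0.001],[0.018,0.014,-0.002],[0.024,0.019,-0.002],[0.024,0.019,-0.002]], delta_rot=[[0,0,0],[0,0,0],[0,0,0],[0,0,0],[0,0,0]], claw=[1,1,1,1,1])

```text
t: 12.95
eef_pos: [479.4, 381.6, 44.6]
tcp_rot: [3.142, 0.0, -2.476]
ft_force: [0.1, -0.2, -0.5]
opening: 0.359
grip_force: 30.0
```

```bash
python3 -c "
from h import *
rep()"
```

```text
t 12.95 radial 58.23 lateral -0.77 z 44.64 | F in -0.1 lat -0.2 z -0.5 | Mz -0.04 yaw 38.11 op 0.359 grip 30 [3.14153318e+00 2.34534994e-04]
```

Call:
arm_command(delta_pos=[[0.003,0.002,0],[0.006,0.005,0],[0.009,0.007,0],[0.013,0.01,0],[0.013,0.01,0]], delta_rot=[[0,0,0],[0,0,0],[0,0,0],[0,0,0],[0,0,0]], claw=[1,1,1,1,1])

```text
t: 13.37
eef_pos: [482.0, 383.7, 44.6]
tcp_rot: [3.141, -0.001, -2.476]
ft_force: [-2.8, -2.3, 1.1]
opening: 0.354
grip_force: 30.0
```

```bash
python3 -c "
from h import *
rep()"
```

```text
t 13.37 radial 54.85 lateral -0.75 z 44.62 | F in -3.7 lat -0.1 z 1.1 | Mz 0.01 yaw 38.12 op 0.354 grip 30 [ 3.14143578e+00 -1.16373728e-03]
```

Call:
arm_command(delta_pos=[[0.003,0.002,0],[0.006,0.005,0],[0.009,0.007,0],[0.012,0.009,0],[0.014,0.011,0]], delta_rot=[[0,0,0],[0,0,0],[0,0,0],[0,0,0],[0,0,0]], claw=[1,1,1,1,1])

```text
t: 13.78
eef_pos: [484.7, 385.9, 44.6]
tcp_rot: [3.141, -0.003, -2.476]
ft_force: [-8.1, -6.0, 6.4]
opening: 0.352
grip_force: 30.0
```

Call:
arm_command(delta_pos=[[0,0,0],[0,0,0],[0,0,0],[0,0,0],[0,0,0]], delta_rot=[[0,0,0],[0,0,0],[0,0,0],[0,0,0],[0,0,0]], claw=[1,1,1,1,1])

```text
t: 14.2
eef_pos: [484.6, 385.8, 44.6]
tcp_rot: [3.141, -0.003, -2.476]
ft_force: [-7.5, -6.0, 6.1]
opening: 0.356
grip_force: 30.0
```

```bash
python3 -c "
from h import *
rep()"
```

```text
t 14.20 radial 51.51 lateral -0.71 z 44.63 | F in -9.6 lat -0.1 z 6.1 | Mz -0.02 yaw 38.11 op 0.356 grip 30 [ 3.14128175 -0.00339675]
```

The push reads 9.6 N and is steady, with about 4 mm of ejector travel. I'll take one last look before handing in.

Run:
```python
from h import *
w=snap("wrist","w9.png");s=snap("scene","s9.png");t=snap("top","t9.png")
o=np.zeros((600,800,3),np.uint8)
o[:300,:400]=cv2.resize(w[100:250,160:360],(400,300),interpolation=cv2.INTER_CUBIC)
o[:300,400:]=cv2.resize(s[130:205,140:240],(400,300),interpolation=cv2.INTER_CUBIC)
o[300:,:400]=cv2.resize(s[150:240,170:290],(400,300),interpolation=cv2.INTER_CUBIC)
o[300:,400:]=cv2.resize(t[140:230,120:240],(400,300),interpolation=cv2.INTER_CUBIC)
cv2.imwrite("pics/c9.png",o[:,:,::-1]); rep()
```

```text
t 14.35 radial 51.54 lateral -0.70 z 44.63 | F in -10.1 lat 0.1 z 6.5 | Mz -0.02 yaw 38.12 op 0.356 grip 30 [ 3.14131193 -0.00349168]
```

View pics/c9.png

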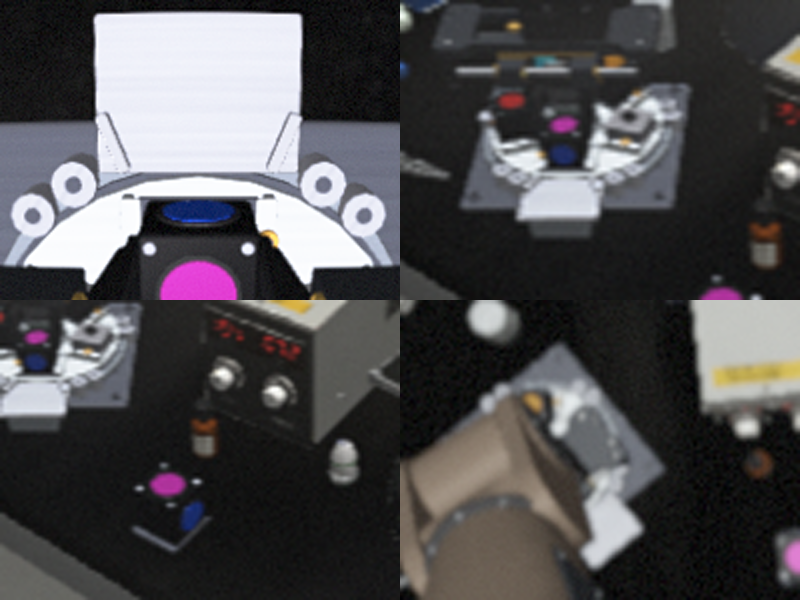

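The cube sits in the station between its rails, blue window facing outwards at (198,212). The bottle, objective and larger cube are untouched, and the push is steady at about 10 N. I'll hand the job in.

```bash
python3 -c "
from cell import *
print(job_done())"
```

```text
the job is handed in; nothing more can be done
None
```

I turned the turret one click anticlockwise and slid the smaller filter cube into the empty station, blue window facing outwards; the gripper is still holding it in with a steady push of about 10 N, and the job is handed in.

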